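# Load the sofa connector blocks into the sloping feed magazine

## Task

Load both grey connector blocks with orange noses into the sloping feed magazine: set each one down in the open upper end, right way up with its orange nose pointing downhill, and let it slide into the tube, so that the two rest one behind the other inside. Leave the block with the blue nose where it lies.

Things in the scene. Friction and masses are not known exactly. Their poses are not given: they have to be found in the camera images.
- orange_block_1: loose grey plastic sofa connector block, 80 mm long (x), 36 wide (y), 40 tall (z), about 0.09 kg; the orange nose (18 x 26 x 30 mm) is its +x end, with a bar of that colour across its top behind the nose, a dark screw head near the tail. Origin: centre of the underside, mid-length; z up. Grip across the 36 mm, by the upper 20 mm only, to clear the magazine's rails. Load it.
- orange_block_2: loose grey plastic sofa connector block, 80 mm long (x), 36 wide (y), 40 tall (z), about 0.09 kg; the orange nose (18 x 26 x 30 mm) is its +x end, with a bar of that colour across its top behind the nose, a dark screw head near the tail. Origin: centre of the underside, mid-length; z up. Grip across the 36 mm, by the upper 20 mm only, to clear the magazine's rails. Load it.
- blue_block: loose grey plastic sofa connector block, 80 mm long (x), 36 wide (y), 40 tall (z), about 0.09 kg; the blue nose (18 x 26 x 30 mm) is its +x end, with a bar of that colour across its top behind the nose, a dark screw head near the tail. Origin: centre of the underside, mid-length; z up. Grip across the 36 mm, by the upper 20 mm only, to clear the magazine's rails. Stays where it is.
- magazine: fixed slick aluminium chute, x axis level and pointing downhill, slope 20 deg. Origin: on the bench below the middle of the open loading end; the floor there is 105 mm up. Loading end x -56 to +56 mm, rails 10 mm high, 70 mm apart at the top, 48 at the mouth. Then a clear tube, 48 x 48 mm inside, to a stop at x 216. A block let go at x 0, level and just touching or tilted, slides in by itself.

How it is judged:
By the outcome, as a careful person would: the job done as asked, in the order asked, and still so for the second after the job is handed in, with the robot touching nothing.
It also fails if it takes over 53 s, if anything falls off the work surface, if the arm or the gripper's body presses on something with over 40 N, if the wrist force passes 120 N, or if a joint passes its speed limit or range.

## Robot

A 7-joint arm with a two-finger parallel gripper is mounted at the origin on the work surface; the furniture and walls round the work are solid. World frame = base frame: x ahead of the robot, y to its left, z up, the work surface at z = 0. Lengths are in m, angles in rad, forces in N, time in s.
With the tool pointing down it reaches from about 0.35 to 0.9 m from the base axis. Payload 8.1 kg.
Tool frame: the origin (TCP) lies on the centre line of the jaws, within the pads' length; the fingertips stand 19 mm ahead of it and the grasp point (between the pads) is the TCP; z points along the fingers, y is the direction in which the jaws open and shut (so a half turn about z gives the same grasp; the last joint's range is limited). The gripper opens to 92 mm and grips with 3 to 60 N. Pads are 19 mm wide; open, the fingers measure 130 mm over their backs; the gripper's body (75 mm by 190 mm) begins 47 mm behind the grasp point.
Start: joints at [1.036, 0.434, 0.025, 1.573, -0.012, 1.134, -0.075], TCP at [0.262, -0.568, 0.222] pointing down, gripper open.
Joint ranges: [-2.62, 2.62], [-0.44, 2.09], [-1.27, 1.32], [0.08, 2.57], [-1.32, 4.46], [0.12, 2], [-2.74, 2.74]. Speed limits (rad/s): [2.22, 2.22, 3.01, 3.01, 3.14, 3.14, 3.14].

## Interface

Orientations are given as a 3x3 rotation matrix whose columns are the frame's x, y, z axes.
In Python, from station import env gives the robot as it stands.
- The arm moves only by the tool jog_arm, never from a script. Its argument "plan" is a list of rows, each a list of 5 numbers: the opening, from 0 (shut) to 1 (fully open), then the shift along the tool's x, y, z in mm, then the turn about the tool's z in degrees. In form: [[jaw, x, y, z, roll], ...]. A call has 1 to 20 rows; each row shifts and turns the commanded pose from where the row before left it, along the tool's axes as they then stand; what a row does not reach is not made up. A row lasts 1/8 s, in which the tool goes at most 62.5 mm and 10.7 degrees, less where a joint would pass 70% of its speed; a pose out of reach is approached as far as the arm can. A call with a gripper value outside its range is refused whole. The fingers move at their own pace and stop on an object; "grip_force" is the grip in N (left out, the last holds). Time passes only in rows, so rows that do not move let the fingers close. It gives the time, the measured TCP pose, the force and the opening at its end, in the units of the state.
- env.sense(): the state, without advancing time (a new reading comes with each control period).
- env.snapshot(name): name is "scene" or "side" or "wrist"; returns a dict with "image" (480x640x3 uint8, red, green, blue), "depth" (480x640 float32, m along the optical axis (not along the pixel's ray), 0 where there is no reading), "vertical_fov" (degrees; the focal length in pixels is half the picture's height over the tangent of half this angle, whatever the lens; pixels are square), "cx", "cy" (the principal point, pixels), "R" (3x3) and "t" (3): a world point X has camera coordinates R X + t; the wrist camera has in their place "mount" (4x4, takes a point from camera to tool coordinates, whose origin is the TCP and whose axes are the flange's). Camera axes: x right, y down, z forward; pixel columns grow to the right and rows downward; lengths in m; the calibration is good to about 2 mm. A picture is of the moment at which its call begins: read the wrist's pose just before it.
- env.finish_job(): hands the job in, once; it reports no verdict.
The state is a dict: "t": time; "joints": joint angles; "joint_vel": joint speeds; "joint_torque": joint torques, N m; "tool_pos": TCP position; "ee_rot": TCP orientation; "contact_force": force on the tool from outside, world axes, zero at the start; "moment": the same for the moment, N m; "finger_gap": finger opening in m.
Only numpy, scipy, OpenCV 4.12 (cv2) and the standard library are available. Lean on these libraries where they do the work, as an engineer would, in place of code of your own. Each camera call takes 0.05 s, during which the arm holds its last target.

## Working session

There is one attempt and no reset: what is moved stays moved. The work goes in short steps, Python scripts to look and compute and a tool call to move; the robot and the scene stay as the last step left them, time stands still between calls to the robot, and variables do not carry over. Pictures are saved under pics/ and viewed, and the job is handed in when it is done.

Besides the shell and the picture viewer there is one more tool, called after "Call:" as name(argument=value, ...) on one line, values as JSON. jog_arm: Moves the arm, as the interface text tells. Its arguments: {"type":"object","properties":{"plan":{"type":"array"},"grip_force":{"type":"number"}},"required":["plan"]}

```bash
mkdir -p pics
cat > h.py <<'E'
import numpy as np,cv2
from station import env
def snap(n,f):
    s=env.sense(); d=env.snapshot(n); cv2.imwrite(f'pics/{f}.png',d['image'][:,:,::-1])
    if n=='wrist':
        M=np.eye(4);M[:3,:3]=s['ee_rot'];M[:3,3]=s['tool_pos'];T=M@np.array(d['mount'])
        d['T']=T
    else:
        R=np.array(d['R']);T=np.eye(4);T[:3,:3]=R.T;T[:3,3]=-R.T@np.array(d['t']);d['T']=T
    np.savez(f'pics/{f}.npz',**{k:np.array(v) for k,v in d.items()})
    return d
def load(f): return dict(np.load(f'pics/{f}.npz'))
def pts(d):
    f=240/np.tan(np.radians(float(d['vertical_fov']))/2)
    v,u=np.mgrid[:480,:640];z=d['depth']
    P=np.stack([(u-d['cx'])/f*z,(v-d['cy'])/f*z,z],-1)
    T=d['T'];P=P@T[:3,:3].T+T[:3,3];P[z==0]=np.nan
    return P
E
python3 - <<'E'
from h import *
s=env.sense();print({k:np.round(v,3).tolist() for k,v in s.items()})
for n in['scene','side','wrist']:
    d=snap(n,n+'0');print(n,d['T'].round(3).tolist(),d['vertical_fov'],d['cx'],d['cy'])
E
```

```text
{'t': 0.0, 'joints': [1.036, 0.435, 0.025, 1.574, -0.012, 1.134, -0.075], 'joint_vel': [-0.0, -0.001, -0.002, 0.001, -0.002, -0.0, 0.001], 'joint_torque': [-0.002, -66.786, 0.984, -31.445, -0.061, 0.043, 0.0], 'tool_pos': [0.261, -0.567, 0.222], 'ee_rot': [[0.908, 0.418, -0.001], [0.418, -0.908, 0.001], [-0.0, -0.002, -1.0]], 'contact_force': [0.856, -0.232, -0.603], 'moment': [-0.006, -0.021, 0.016], 'finger_gap': 0.092}
scene [[0.908, -0.186, 0.375, 0.177], [-0.418, -0.356, 0.836, -0.912], [-0.022, -0.916, -0.401, 0.407], [0.0, 0.0, 0.0, 1.0]] 44.82909889182451 310.67728373671395 229.4970817665778
side [[0.999, 0.035, -0.039, 0.569], [0.051, -0.436, 0.898, -1.082], [0.014, -0.899, -0.437, 0.507], [0.0, 0.0, 0.0, 1.0]] 50.48971779067912 322.1532356029691 237.55961905332836
wrist [[0.419, -0.873, -0.25, 0.328], [-0.908, -0.403, -0.114, -0.537], [-0.001, 0.274, -0.962, 0.385], [0.0, 0.0, 0.0, 1.0]] 63.97925878612018 317.51943773338274 241.61438471406979
```

View pics/scene0.png

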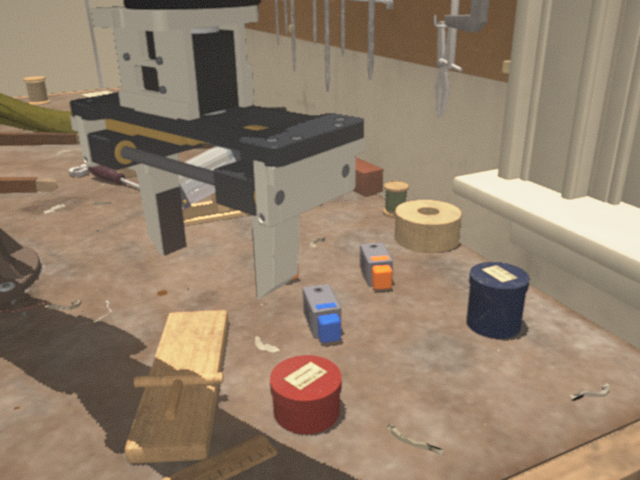

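View pics/side0.png

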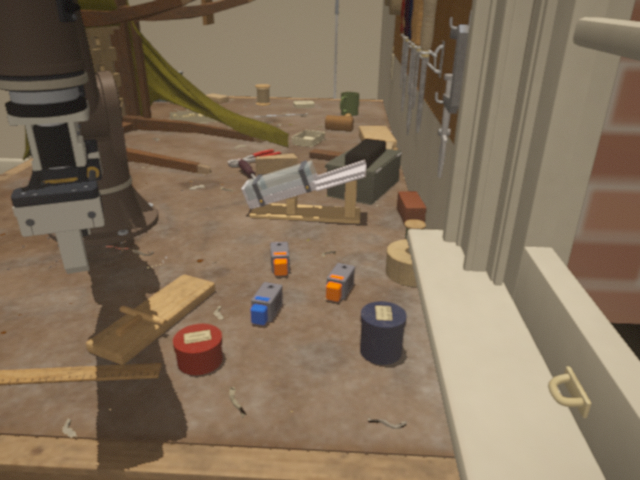

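View pics/wrist0.png

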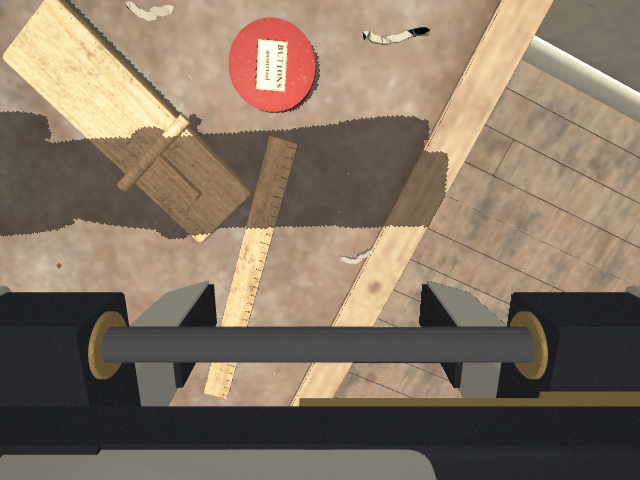

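The side view shows orange blocks at about (280,258) and (341,282), blue at (266,303). The magazine is at (305,180), with its open end to the right at (340,178) and the tube running downhill to the left.

Run:
```python
from h import *
d=load('side0');P=pts(d);im=d['image'];print(np.isfinite(P[...,2]).mean())
hsv=cv2.cvtColor(im,cv2.COLOR_RGB2HSV)
def blobs(d,P,lo,hi,name):
    hsv=cv2.cvtColor(d['image'],cv2.COLOR_RGB2HSV)
    m=cv2.inRange(hsv,lo,hi);n,l,st,c=cv2.connectedComponentsWithStats(m)
    for i in range(1,n):
        if st[i,4]>15: 
            p=P[l==i];print(name,c[i].round(),st[i,4],np.nanmedian(p,0).round(3),np.nanmin(p,0).round(3),np.nanmax(p,0).round(3))
for f in['side0','scene0']:
    d=load(f);P=pts(d)
    blobs(d,P,(4,190,120),(14,255,255),f+'or');blobs(d,P,(105,170,90),(120,255,255),f+'bl')
    h=P[...,2]
    # block tops z 0.034..0.046, horizontal
    m=((h>.034)&(h<.046)&(P[...,0]>.35)&(P[...,0]<.75)&(P[...,1]>-.65)&(P[...,1]<-.2)).astype(np.uint8)
    n,l,st,c=cv2.connectedComponentsWithStats(m)
    for i in range(1,n):
        if st[i,4]>60:
            q=P[l==i][:,:2].astype(np.float32);r=cv2.minAreaRect(q*1000);print(f,'top',c[i].round(),st[i,4],r)
d=load('side0');cv2.imwrite('pics/magz.png',cv2.resize(d['image'][125:240,220:420,::-1],None,fx=4,fy=4,interpolation=cv2.INTER_CUBIC))
cv2.imwrite('pics/blk.png',cv2.resize(d['image'][230:335,230:380,::-1],None,fx=5,fy=5,interpolation=cv2.INTER_CUBIC))
P=pts(d)
for r in range(155,225,6): print(r,[tuple(P[r,c].round(3).tolist()) for c in range(250,370,12)])
```

```text
0.9940462239583333
side0or [280. 269.] 129 [ 0.451 -0.227  0.02 ] [ 0.437 -0.231  0.007] [ 0.462 -0.212  0.035]
side0or [333. 294.] 149 [ 0.556 -0.309  0.02 ] [ 0.545 -0.314  0.006] [ 0.568 -0.298  0.034]
side0bl [258. 308.] 60 [ 0.435 -0.385  0.034] [ 0.424 -0.392  0.031] [ 0.445 -0.375  0.036]
side0 top [280. 257.] 132 ((448.159423828125, -214.07530212402344), (35.60186767578125, 27.958023071289062), 0.6212339997291565)
side0 top [400. 265.] 149 ((677.6266479492188, -226.67152404785156), (13.46318244934082, 61.3338623046875), 48.85392761230469)
side0 top [340. 274.] 436 ((566.5941772460938, -270.7921447753906), (80.21687316894531, 36.246944427490234), 71.81607055664062)
side0 top [266. 295.] 527 ((441.8074951171875, -350.87689208984375), (80.71376037597656, 36.28172302246094), 77.93468475341797)
side0 top [204. 341.] 950 ((373.0380554199219, -479.1690368652344), (74.70164489746094, 45.800777435302734), 89.9737548828125)
side0 top [381. 341.] 274 ((632.3134155273438, -459.46142578125), (28.6180477142334, 64.37149810791016), 82.7803955078125)
scene0or [383. 273.] 43 [ 0.555 -0.309  0
[... 2744 characters left out ...]
.002)]
209 [(0.331, 0.109, 0.001), (0.366, 0.085, 0.012), (0.395, 0.092, 0.011), (0.425, 0.095, 0.01), (0.455, 0.099, 0.01), (0.485, 0.096, 0.012), (0.515, 0.1, 0.011), (0.546, 0.103, 0.011), (0.575, 0.059, 0.031), (0.606, 0.104, 0.013)]
215 [(0.341, 0.052, 0.009), (0.371, 0.052, 0.01), (0.4, 0.053, 0.011), (0.429, 0.056, 0.011), (0.459, 0.057, 0.011), (0.488, 0.064, 0.009), (0.517, 0.064, 0.01), (0.547, 0.065, 0.011), (0.576, 0.055, 0.016), (0.605, 0.069, 0.012)]
221 [(0.345, 0.031, 0.003), (0.373, 0.036, 0.002), (0.402, 0.042, 0.0), (0.431, 0.043, 0.001), (0.46, 0.043, 0.002), (0.489, 0.047, 0.001), (0.518, 0.045, 0.003), (0.547, 0.045, 0.004), (0.576, 0.041, 0.007), (0.605, 0.043, 0.007)]
```

View pics/magz.png

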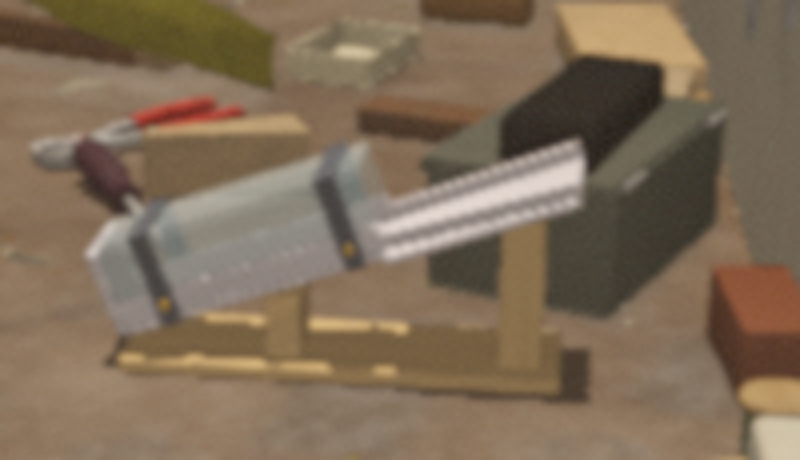

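View pics/blk.png

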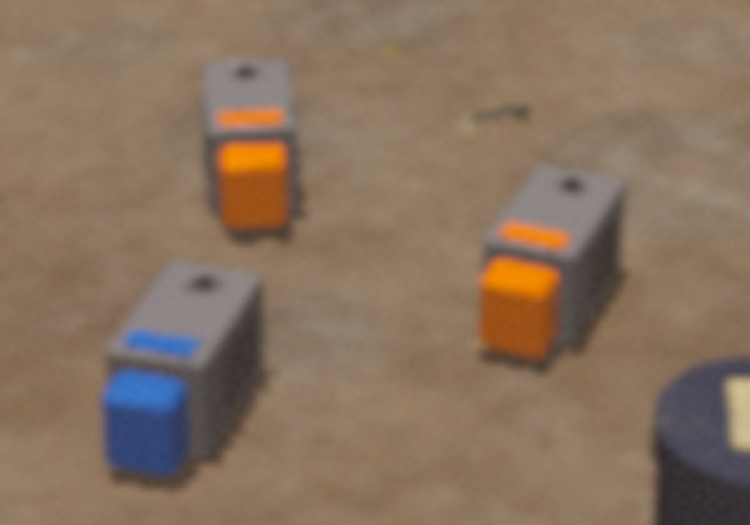

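```bash
cat >> h.py <<'E'
def go(x,y,z,yaw=None):
    s=env.sense();R=np.array(s['ee_rot']);p=np.array(s['tool_pos'])
    cy=np.degrees(np.arctan2(R[1,0],R[0,0]))
    print('t',round(s['t'],2),'tcp',p.round(4),'yaw',cy.round(2),'shift mm',(R.T@(np.array([x,y,z])-p)*1000).round(1),'roll',None if yaw is None else -(((yaw-cy)+180)%360-180), 'F',np.round(s['contact_force'],1),'gap',round(s['finger_gap'],4),'j',np.round(s['joints'],2))
E
python3 - <<'E'
from h import *
go(.45,-.05,.40)
d=load('side0');P=pts(d);h=P[...,2]
m=((h>.034)&(h<.046)&(P[...,0]>.40)&(P[...,0]<.5)&(P[...,1]>-.25)&(P[...,1]<-.1))
print(cv2.minAreaRect(P[m][:,:2].astype(np.float32)*1000),np.argwhere(m).mean(0))
E
```

```text
t 0.15 tcp [ 0.2614 -0.5673  0.2218] yaw 24.73 shift mm [ 387.8 -391.1 -177.7] roll None F [ 0.6  0.1 -0.6] gap 0.092 j [ 1.04  0.44  0.02  1.57 -0.01  1.13 -0.08]
((445.9200744628906, -188.7530517578125), (35.42185974121094, 78.67952728271484), 7.968038082122803) [250.91591592 279.57957958]
```

Call:
jog_arm(plan=[[1,10,-10,-25,0],[1,20,-20,-30,0],[1,30,-30,-30,0],[1,32,-33,-30,0],[1,32,-33,-30,0],[1,33,-33,-33,0],[1,33,-33,0,0],[1,33,-33,0,0],[1,33,-33,0,0],[1,33,-33,0,0],[1,33,-33,0,0],[1,33,-33,0,0],[1,23,-24,0,0],[1,10,-10,0,0],[1,0,0,0,0],[1,0,0,0,0]])

```text
t: 2.15
tool_pos: [0.45, -0.0518, 0.4003]
ee_rot: [[0.909, 0.416, -0.0], [0.416, -0.909, -0.001], [-0.001, 0.0, -1.0]]
contact_force: [-0.4, -0.9, -0.2]
finger_gap: 0.0917
```

Run:
```python
from h import *
go(.45,-.05,.40)
d=snap('wrist','w1');
```

```text
t 2.15 tcp [ 0.45   -0.0518  0.4003] yaw 24.61 shift mm [ 0.7 -1.7  0.3] roll None F [-0.4 -0.9 -0.2] gap 0.0917 j [ 0.36  0.07 -0.39  1.63  0.03  1.45 -1.17]
```

View pics/w1.png

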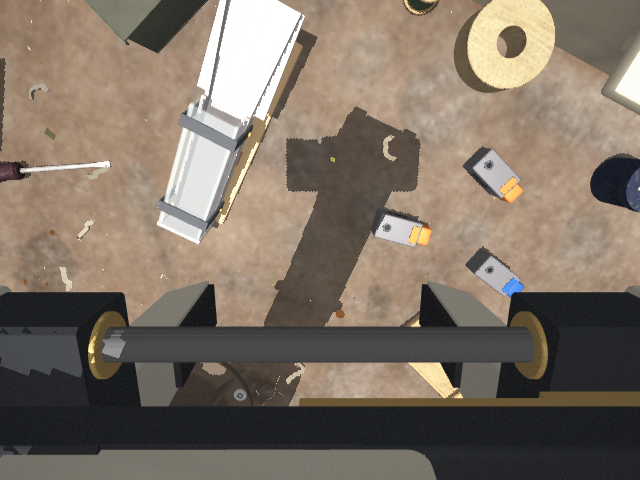

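The wrist view shows the chute's open end at (250,60), the tube at (200,180), the oranges at (400,229) and (495,175), and blue at (495,272). Next I measure them from depth.

Run:
```python
from h import *
d=load('w1');P=pts(d);h=P[...,2];im=d['image'];hsv=cv2.cvtColor(im,cv2.COLOR_RGB2HSV)
v,u=np.mgrid[:480,:640]
print('bench',np.nanmedian(h[230:280,280:330]),h[200:210,440:450].mean())
for uu,vv in[(400,229),(495,175),(495,272)]:
    m=(h>.032)&(h<.048)&(abs(u-uu)<45)&(abs(v-vv)<45)
    n,l,st,c=cv2.connectedComponentsWithStats(m.astype(np.uint8));k=l[vv,uu];q=P[l==k]
    print(cv2.minAreaRect(q[:,:2].astype(np.float32)*1000),np.median(q[:,2]))
    for nm,lo,hi in[('o',(4,150,120),(18,255,255)),('b',(100,150,90),(125,255,255))]:
        mm=(cv2.inRange(hsv,lo,hi)>0)&(abs(u-uu)<45)&(abs(v-vv)<45)
        if mm.sum()>20: print(nm,np.median(P[mm],0))
for (c,r) in [(250,10),(270,20),(240,40),(260,50),(235,70),(250,80),(225,90),(240,100),(215,125),(200,170),(210,170),(190,200),(200,220),(120,20),(150,40),(200,60),(215,20),(295,30)]: print(c,r,P[r,c].round(4),hsv[r,c])
# level sections across mag: bench footprint wood
m=(h>.055)&(h<.2)&(u<330)&(u>140)&(v<250)
ff=cv2.applyColorMap(np.clip(h*1200,0,255).astype(np.uint8),cv2.COLORMAP_JET);cv2.imwrite('pics/hm.png',cv2.resize(np.hstack([ff[:260,80:340],im[:260,80:340,::-1]]),None,fx=1.5,fy=2))
```

```text
bench 0.0006881247127045742 0.0006380740615548974
((444.93731689453125, -188.34188842773438), (36.499237060546875, 79.24125671386719), 9.562798500061035) 0.04048817002062122
o [nan nan nan]
((565.7608642578125, -271.4468688964844), (79.39888763427734, 36.43159484863281), 71.99789428710938) 0.04045523502078707
o [ 0.5560498  -0.30288632  0.03415275]
((441.1669921875, -352.03692626953125), (80.92542266845703, 35.93351364135742), 77.81331634521484) 0.040593575718010366
b [ 0.43799021 -0.37077802  0.0402416 ]
250 10 [0.5972 0.0911 0.1191] [  0   1 255]
270 20 [0.5972 0.0687 0.12  ] [ 30   1 255]
240 40 [0.5682 0.0929 0.1086] [  0   1 255]
260 50 [0.5678 0.0692 0.1111] [ 30   1 255]
235 70 [0.5389 0.0897 0.0973] [  0   0 255]
250 80 [0.5363 0.0708 0.0962] [ 30   1 255]
225 90 [0.5146 0.0944 0.0892] [ 30   1 255]
240 100 [0.5117 0.0747 0.0889] [ 30   1 255]
215 125 [0.4774 0.0813 0.1311] [150   1 229]
200 170 [0.421  0.0846 0.1101] [ 30   1 232]
210 170 [0.426  0.0739 0.1108] [ 60   1 230]
190 200 [0.3785 0.0869 0.0954] [ 30   1 231]
200 220 [0.3589 0.0677 0.0926] [110  11 141]
120 20 [0.5337 0.2225 0.0942] [ 32  37 130]
150 40 [0.5296 0.2085 0.0454] [35 31 49]
200 60 [0.5354 0.1599 0.0008] [ 14  71 166]
215 20 [0.5749 0.1235 0.1097] [  0   1 255]
295 30 [0.5995 0.0417 0.1197] [ 11  13 156]<stdin>:15: RuntimeWarning: invalid value encountered in cast
```

View pics/hm.png

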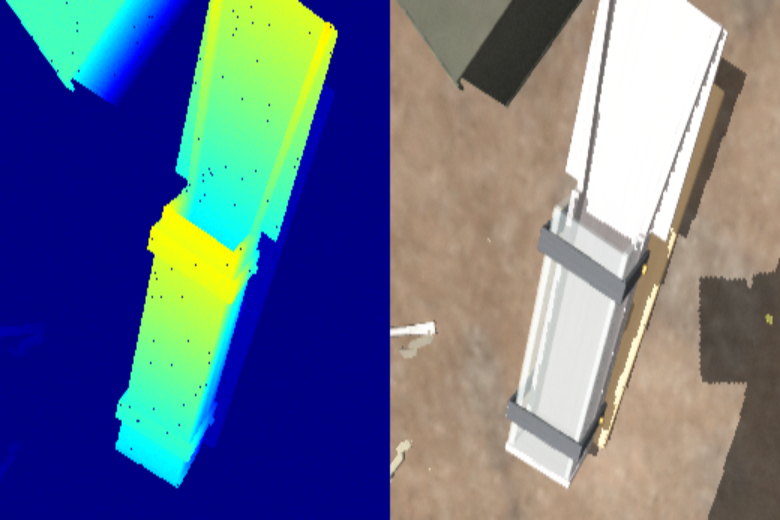

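Run:
```python
from h import *
d=load('w1');P=pts(d);h=P[...,2]
X=P[(P[...,0]>.525)&(P[...,0]<.605)&(P[...,1]>.068)&(P[...,1]<.096)&(h>.08)&(h<.13)]
A=np.c_[X[:,:2],np.ones(len(X))];s,*_=np.linalg.lstsq(A,X[:,2],rcond=None);g=s[:2]
print('slope',np.degrees(np.arctan(np.hypot(*g))),'downhill yaw',np.degrees(np.arctan2(-g[1],-g[0])))
# tube top centerline: 
pred=P[...,0]*s[0]+P[...,1]*s[1]+s[2]
hn=(h-pred)
m=(hn>.046)&(hn<.064)&(P[...,0]>.33)&(P[...,0]<.52)&(P[...,1]>.02)&(P[...,1]<.14)
q=P[m];print('tube top',cv2.minAreaRect(q[:,:2].astype(np.float32)*1000),len(q))
for x in np.arange(.34,.52,.02):
    y=q[abs(q[:,0]-x)<.004][:,1]
    if len(y)>5:print(round(x,2),y.min().round(4),y.max().round(4),((y.min()+y.max())/2).round(4))
# chute rails
print('rails')
c=P[(h>.06)&(h<.16)&(P[...,0]>.45)&(P[...,0]<.66)&(P[...,1]>0)&(P[...,1]<.15)]
hc=c[:,2]-(c[:,:2]@g+s[2])
for x in np.arange(.5,.63,.01):
    k=(abs(c[:,0]-x)<.004)&(hc>-.004)&(hc<.02);y=c[k,1];r=c[k&(hc>.006),1]
    if len(y)>5:print(round(x,2),y.min().round(4),y.max().round(4),((y.min()+y.max())/2).round(4),'rail',np.sort(r)[[0,-1]].round(4) if len(r)>1 else '')
print('z=.105 at x for y=.08',(.105-s[2]-.08*g[1])/g[0])
```

```text
slope 19.954849292183955 downhill yaw 178.1216479894079
tube top ((409.2899169921875, 88.64297485351562), (66.39425659179688, 159.75477600097656), 87.70115661621094) 6325
0.34 0.0636 0.1192 0.0914
0.36 0.0577 0.1238 0.0908
0.38 0.0618 0.1185 0.0901
0.4 0.0608 0.1173 0.089
0.42 0.0599 0.1166 0.0882
0.44 0.0593 0.1155 0.0874
0.46 0.0534 0.1196 0.0865
0.48 0.0574 0.1183 0.0878
rails
0.5 0.042 0.1148 0.0784 rail [0.0548 0.1148]
0.51 0.0414 0.1281 0.0847 rail [0.0542 0.1145]
0.52 0.041 0.1268 0.0839 rail [0.0527 0.1145]
0.53 0.0406 0.1267 0.0837 rail [0.0512 0.1152]
0.54 0.0401 0.1264 0.0833 rail [0.0498 0.116 ]
0.55 0.0397 0.1256 0.0827 rail [0.0486 0.1163]
0.56 0.0394 0.1252 0.0823 rail [0.0469 0.1171]
0.57 0.0388 0.1252 0.082 rail [0.0457 0.1174]
0.58 0.0384 0.1241 0.0813 rail [0.0443 0.1181]
0.59 0.0378 0.124 0.0809 rail [0.0427 0.1187]
0.6 0.0376 0.1145 0.076 rail [0.0415 0.0467]
0.61 0.0372 0.0921 0.0647 rail [0.04   0.0462]
z=.105 at x for y=.08 0.5579220653776152
```

Run:
```python
from h import *
go(.566,-.2715,.12,72)
```

```text
t 2.2 tcp [ 0.45   -0.0518  0.4004] yaw 24.59 shift mm [ 14.1 247.9 280.4] roll -47.40530342570105 F [ 0.3  0.2 -0.2] gap 0.092 j [ 0.36  0.07 -0.39  1.63  0.03  1.45 -1.17]
```

Call:
jog_arm(plan=[[1,1,15,15,0],[1,2,30,30,0],[1,2,30,35,0],[1,2,35,35,0],[1,2,35,35,0],[1,2,35,35,0],[1,2,35,35,0],[1,1,23,30,0],[1,0,10,20,0],[1,0,0,10,-7],[1,0,0,0,-10],[1,0,0,0,-10],[1,0,0,0,-10],[1,0,0,0,-7],[1,0,0,0,-3.4],[1,0,0,0,0],[1,0,0,0,0]])

```text
t: 4.32
tool_pos: [0.5667, -0.2697, 0.1203]
ee_rot: [[0.308, 0.951, -0.0], [0.951, -0.308, -0.0], [-0.0, -0.0, -1.0]]
contact_force: [0.5, -0.4, -0.4]
finger_gap: 0.092
```

Run:
```python
from h import *
go(.566,-.2715,.04,72)
snap('wrist','w2');
```

```text
t 4.33 tcp [ 0.5667 -0.2697  0.1203] yaw 72.06 shift mm [-2.  -0.1 80.3] roll 0.0561340400673771 F [ 0.5 -0.4 -0.4] gap 0.092 j [ 0.67  0.58 -0.46  1.65  0.3   0.98 -0.21]
```

View pics/w2.png

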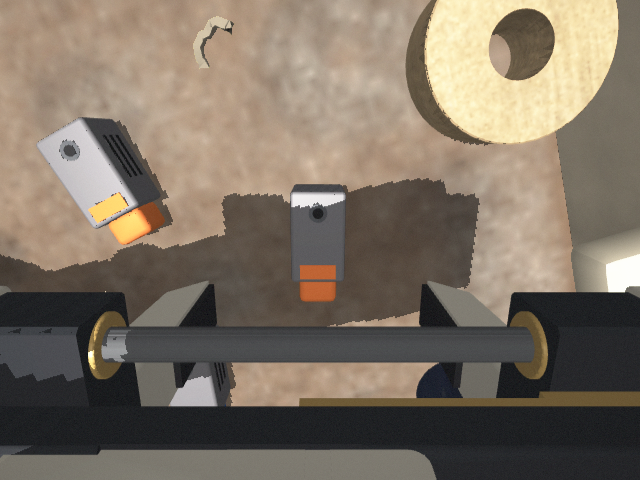

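The block sits at (318,240), centred and aligned with the jaws. I go down and grip.

Call:
jog_arm(plan=[[1,-2,0,15,0],[1,0,0,25,0],[1,0,0,20,0],[1,0,0,14,0],[1,0,0,6,0],[1,0,0,0,0],[0.3,0,0,0,0],[0.3,0,0,0,0],[0.3,0,0,0,0],[0.3,0,0,0,0],[0.3,0,0,0,0],[0.3,0,0,0,0]], grip_force=25)

```text
t: 5.88
tool_pos: [0.5662, -0.2715, 0.0404]
ee_rot: [[0.307, 0.952, -0.0], [0.952, -0.307, -0.0], [-0.0, 0.0, -1.0]]
contact_force: [0.4, -0.3, -0.4]
finger_gap: 0.0364
```

Run:
```python
from h import *
go(.558,.0825,.25,-2.2)
```

```text
t 5.88 tcp [ 0.5662 -0.2715  0.0404] yaw 72.13 shift mm [ 334.4 -116.4 -209.6] roll 74.33416994065969 F [ 0.4 -0.3 -0.4] gap 0.0364 j [ 0.65  0.67 -0.43  1.72  0.36  0.83 -0.26]
```

Call:
jog_arm(plan=[[0,0,0,-10,0],[0,0,0,-30,0],[0,0,0,-40,0],[0,0,0,-40,0],[0,12,-4,-40,0],[0,26,-9,-30,0],[0,32,-11,-20,0],[0,35,-12,0,0],[0,35,-12,0,0],[0,35,-12,0,0],[0,35,-12,0,0],[0,35,-12,0,0],[0,35,-12,0,0],[0,30,-11,0,0],[0,17,-6,0,0],[0,7,-3,0,0],[0,0,0,0,0]])

```text
t: 8.0
tool_pos: [0.5583, 0.0815, 0.2505]
ee_rot: [[0.307, 0.952, 0.0], [0.952, -0.307, -0.0], [-0.0, 0.0, -1.0]]
contact_force: [-0.0, -0.9, 0.0]
finger_gap: 0.0006
```

Call:
jog_arm(plan=[[0,0,0,0,5],[0,0,0,0,10],[0,0,0,0,10],[0,0,0,0,10],[0,0,0,0,10],[0,0,0,0,10],[0,0,0,0,10],[0,0,0,0,6],[0,0,0,0,3],[0,0,0,0,0],[0,0,0,0,0]])

```text
t: 9.38
tool_pos: [0.5584, 0.0811, 0.2504]
ee_rot: [[0.999, -0.032, -0.0], [-0.032, -0.999, -0.0], [-0.0, 0.0, -1.0]]
contact_force: [-0.6, 0.4, 0.8]
finger_gap: 0.0004
```

Run:
```python
from h import *
go(.558,.0825,.175,-2.2)
snap('side','s3');snap('wrist','w3')
d=load('s3');cv2.imwrite('pics/s3z.png',cv2.resize(d['image'][40:260,200:430,::-1],None,fx=2.6,fy=2.6))
```

```text
t 9.38 tcp [0.5584 0.0811 0.2504] yaw -1.86 shift mm [-0.4 -1.4 75.4] roll 0.3392720531126372 F [-0.6  0.4  0.8] gap 0.0004 j [ 0.02  0.34 -0.34  1.66  0.12  1.16 -1.96]
```

View pics/s3z.png

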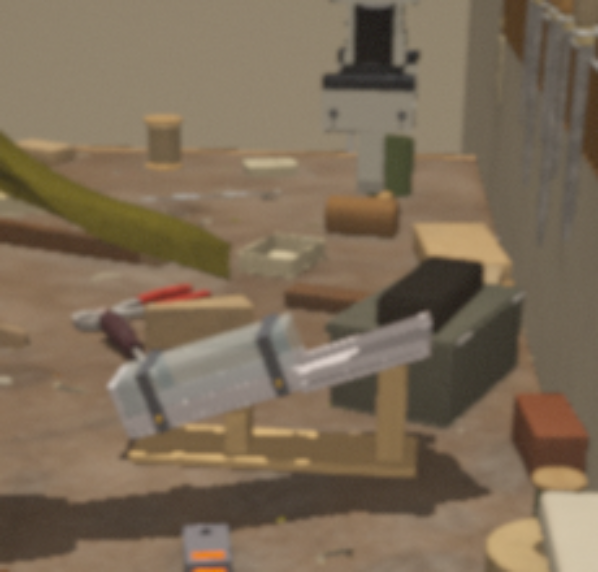

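View pics/w3.png

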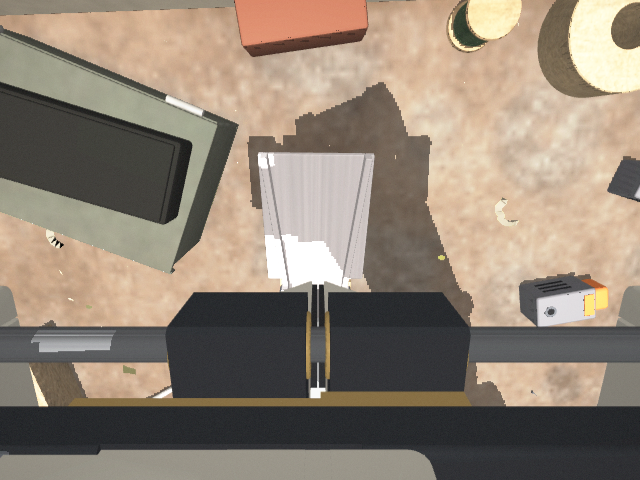

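View pics/s3.png

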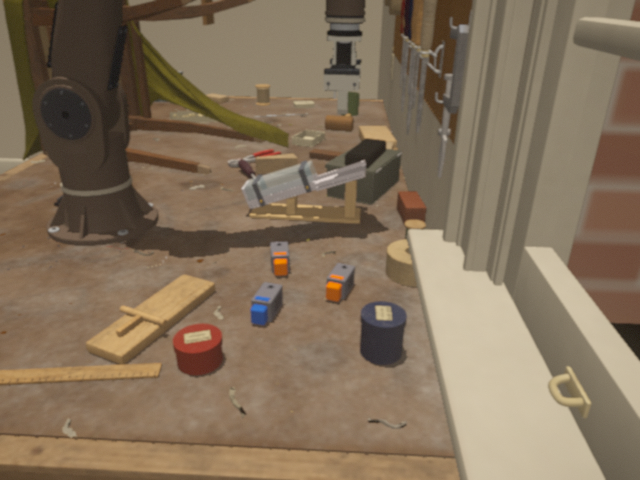

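Run:
```python
from h import *
d=load('s3')
cv2.imwrite('pics/s3b.png',cv2.resize(d['image'][220:340,220:400,::-1],None,fx=4,fy=4,interpolation=cv2.INTER_CUBIC))
P=pts(d);h=P[...,2]
m=((h>.03)&(h<.06)&(P[...,0]>.38)&(P[...,0]<.63)&(P[...,1]>-.42)&(P[...,1]<-.05)).astype(np.uint8)
n,l,st,c=cv2.connectedComponentsWithStats(m)
for i in range(1,n):
    if st[i,4]>40: q=P[l==i];print(c[i],st[i,4],cv2.minAreaRect(q[:,:2].astype(np.float32)*1000),np.percentile(q[:,2],[5,50,95]))
```

```text
[279.6835443  252.61012658] 395 ((445.81744384765625, -188.47247314453125), (35.55382537841797, 83.97653198242188), 7.866445064544678) [0.03146638 0.03987369 0.04197926]
[339.64864865 275.87258687] 518 ((566.0181884765625, -272.3722839355469), (80.65349578857422, 36.786136627197266), 71.22958374023438) [0.0315093  0.03977958 0.04189688]
[265.759375 296.671875] 640 ((441.994140625, -351.6628723144531), (82.50697326660156, 36.59619903564453), 75.7289810180664) [0.03177956 0.03986653 0.04187241]
```

View pics/s3b.png

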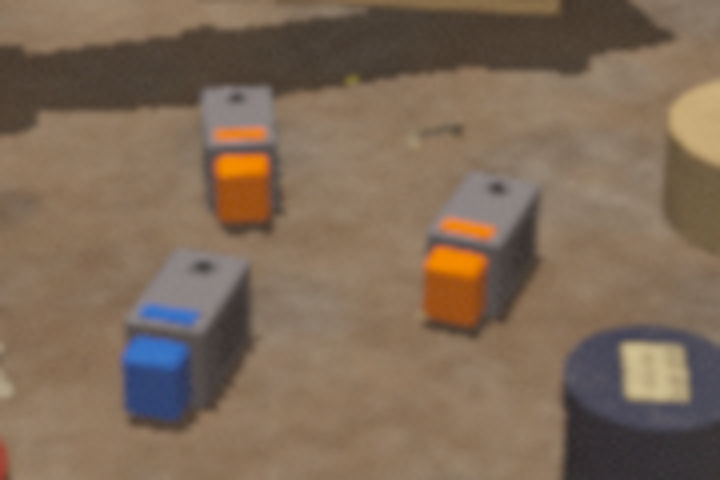

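The first grasp slipped at the bench: the block is still at its original pose (341,282), upright. The fingers had probably only just arrived when I lifted. Next I try block B with a firmer grip, a longer wait and a check after a small lift.

Run:
```python
from h import *
go(.4455,-.1885,.12,98.5)
```

```text
t 9.47 tcp [0.5583 0.0816 0.2504] yaw -1.85 shift mm [-104.   273.5  130.5] roll -100.35347483029943 F [-0.9 -0.2 -0.2] gap 0.0002 j [ 0.01  0.34 -0.34  1.66  0.12  1.16 -1.96]
```

Call:
jog_arm(plan=[[0,-4,10,0,0],[0,-10,25,0,0],[0,-14,38,0,0],[0,-16,42,0,0],[0,-16,42,0,0],[0,-16,42,0,0],[0,-14,37,0,0],[0,-10,26,0,0],[0,-4,11.5,0,0],[1,0,0,10,-5],[1,0,0,20,-10],[1,0,0,20,-10],[1,0,0,20,-10],[1,0,0,20,-10],[1,0,0,20,-10],[1,0,0,15,-10],[1,0,0,5.5,-10],[1,0,0,0,-10],[1,0,0,0,-10],[1,0,0,0,-5.4]])

```text
t: 11.98
tool_pos: [0.4457, -0.1873, 0.12]
ee_rot: [[-0.154, 0.988, 0.0], [0.988, 0.154, 0.0], [0.0, 0.0, -1.0]]
contact_force: [-0.8, -0.9, -0.5]
finger_gap: 0.0911
```

Call:
jog_arm(plan=[[1,0,0,0,0],[1,0,0,0,0]])

```text
t: 12.22
tool_pos: [0.4456, -0.1877, 0.12]
ee_rot: [[-0.147, 0.989, 0.0], [0.989, 0.147, 0.0], [0.0, 0.0, -1.0]]
contact_force: [0.4, 0.4, 0.2]
finger_gap: 0.0917
```

Run:
```python
from h import *
go(.4455,-.1885,.037,98.5)
snap('wrist','w4')
d=load('w4');P=pts(d);h=P[...,2];v,u=np.mgrid[:480,:640]
m=((h>.035)&(h<.046)&(u>230)&(u<410)&(v>120)&(v<300)).astype(np.uint8)
q=P[m>0];print(cv2.minAreaRect(q[:,:2].astype(np.float32)*1000))
```

```text
t 12.22 tcp [ 0.4456 -0.1877  0.12  ] yaw 98.43 shift mm [-0.8 -0.2 83. ] roll -0.0662502694293039 F [0.4 0.4 0.2] gap 0.0917 j [ 0.71  0.38 -0.53  2.    0.26  0.82  0.17]
((444.5860900878906, -187.53640747070312), (36.06616973876953, 77.347412109375), 9.2962064743042)
```

View pics/w4.png

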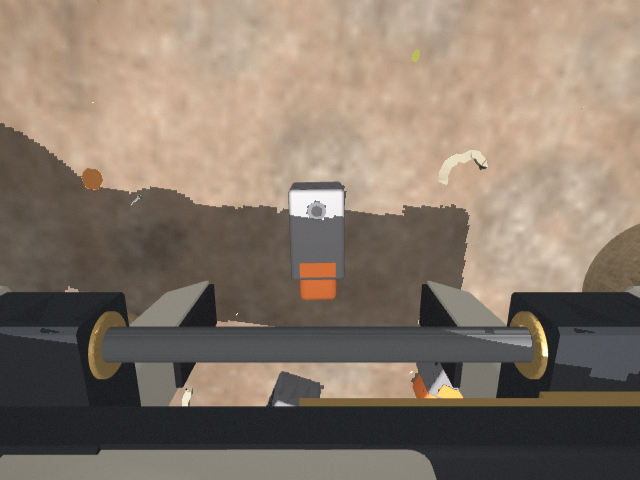

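Call:
jog_arm(plan=[[0.8,-1,0,15,0],[0.6,0,0,25,0],[0.6,0,0,22,0],[0.6,0,0,14,0],[0.6,0,0,7,0],[0.6,0,0,0,0],[0.1,0,0,0,0],[0.1,0,0,0,0],[0.1,0,0,0,0],[0.1,0,0,0,0],[0.1,0,0,0,0],[0.1,0,0,0,0],[0.1,0,0,0,0]], grip_force=45)

```text
t: 13.9
tool_pos: [0.4456, -0.189, 0.0369]
ee_rot: [[-0.148, 0.989, -0.0], [0.989, 0.148, -0.0], [-0.0, -0.0, -1.0]]
contact_force: [-0.0, -0.7, -0.4]
finger_gap: 0.0091
```

Call:
jog_arm(plan=[[0.1,0,0,-3,0],[0.1,0,0,-6,0],[0.1,0,0,-8,0],[0.1,0,0,-8,0],[0.1,0,0,0,0]])

```text
t: 14.52
tool_pos: [0.4461, -0.1892, 0.0628]
ee_rot: [[-0.148, 0.989, 0.001], [0.989, 0.148, -0.001], [-0.001, 0.001, -1.0]]
contact_force: [-0.1, -0.9, 0.3]
finger_gap: 0.0096
```

Run:
```python
from h import *
snap('side','s5');snap('wrist','w5');go(0,0,0)
d=load('s5');cv2.imwrite('pics/s5b.png',cv2.resize(d['image'][180:330,200:380,::-1],None,fx=4,fy=4,interpolation=cv2.INTER_CUBIC))
```

```text
t 14.62 tcp [ 0.4456 -0.1891  0.0621] yaw 98.53 shift mm [ 253.1 -412.6   61.9] roll None F [0.3 0.3 0.7] gap 0.0093 j [ 0.67  0.47 -0.49  2.06  0.34  0.69  0.11]
```

View pics/s5b.png

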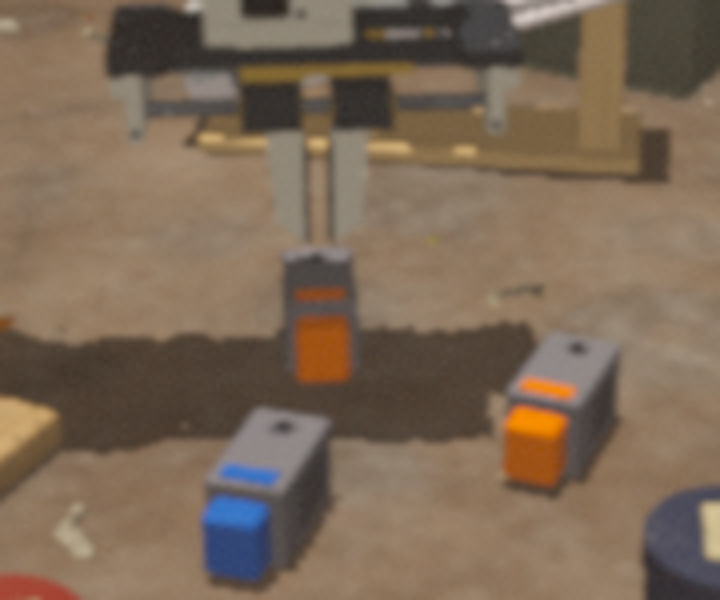

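View pics/w5.png

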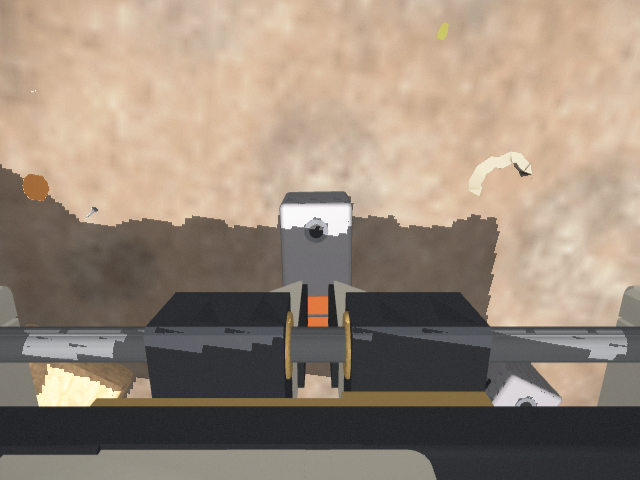

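Run:
```python
from h import *
d=load('s5');P=pts(d);f=d['image']
# crop px -> full: x=200+cx/4,y=180+cy/4
for cx,cy in[(290,150),(290,180),(290,200),(292,220),(297,232),(345,150),(345,200),(345,220),(342,235),(318,275)]:
    x,y=200+cx//4,180+cy//4;print((x,y),P[y,x].round(4),f[y,x])
d=load('w5');P=pts(d);h=P[...,2]
for u,v in[(302,300),(335,300),(298,310),(338,310),(318,305),(316,260),(290,300),(345,300),(270,310)]:print((u,v),P[v,u].round(4))
T=np.linalg.inv(d['T']);f=240/np.tan(np.radians(float(d['vertical_fov']))/2)
s=env.sense();R=np.array(s['ee_rot']);p=np.array(s['tool_pos'])
for dz in(0,.019,-.03):
  c=T[:3,:3]@(p+R[:,2]*dz)+T[:3,3];print(dz,c[:2]/c[2]*f+[d['cx'],d['cy']],c[2],p+R[:,2]*dz)
d=load('s5');T=np.linalg.inv(d['T']);f=240/np.tan(np.radians(float(d['vertical_fov']))/2)
for dz in(0,.019,-.03):
  c=T[:3,:3]@(p+R[:,2]*dz)+T[:3,3];print(dz,c[:2]/c[2]*f+[d['cx'],d['cy']],c[2])
```

```text
(272, 217) [ 0.4343 -0.2026  0.1185] [144 134 120]
(272, 225) [ 0.4335 -0.2005  0.1008] [144 135 120]
(272, 230) [ 0.4336 -0.2032  0.0914] [146 136 121]
(273, 235) [ 0.435  -0.2015  0.0801] [144 136 120]
(274, 238) [ 0.4368 -0.2019  0.0739] [143 132 116]
(286, 217) [ 0.4602 -0.1962  0.1166] [143 136 118]
(286, 230) [ 0.46   -0.1986  0.0903] [144 135 120]
(286, 235) [ 0.4602 -0.2009  0.0807] [144 136 121]
(285, 238) [ 0.4577 -0.1979  0.0728] [144 132 116]
(279, 248) [ 0.4429 -0.1795  0.0409] [77 72 68]
(302, 300) [ 0.4379 -0.1819  0.0833]
(335, 300) [ 0.4509 -0.1792  0.0849]
(298, 310) [ 0.4367 -0.1801  0.0963]
(338, 310) [ 0.4514 -0.1785  0.0952]
(318, 305) [ 0.4476 -0.2026  0.0416]
(316, 260) [ 0.443  -0.1784  0.0413]
(290, 300) [ 0.4332 -0.1804  0.0882]
(345, 300) [ 0.4544 -0.1776  0.0874]
(270, 310) [ 0.4297 -0.1556  0.1481]
0 [318.05522446 296.9778482 ] 0.17708353694813272 [ 0.44559211 -0.18906315  0.06205694]
0.019 [317.9890731  281.53963147] 0.19535335624522684 [ 0.4455977  -0.18906793  0.04305694]
-0.03 [318.19287323 329.10192438] 0.14823645384745776 [ 0.44558328 -0.1890556   0.09205694]
0 [279.48480448 240.70167546] 1.0021037493673433
0.019 [279.70278621 249.28339656] 1.0104082570724915
-0.03 [279.13316944 226.85815857] 0.9889913687802669
```

Run:
```python
from h import *
d=load('side0');P=pts(d)
for r in range(240,280,4):print(r,[P[r,c].round(3).tolist() for c in(68,74,80)])
d=load('s5');P=pts(d)
for r in range(205,250,3):print(r,[P[r,c].round(3).tolist() for c in(270,273,276,280,284,287)])
cv2.imwrite('pics/c0.png',cv2.resize(load('side0')['image'][150:290,0:140,::-1],None,fx=4,fy=4))
```

```text
240 [[0.286, -0.624, 0.271], [0.291, -0.623, 0.27], [0.297, -0.621, 0.27]]
244 [[0.286, -0.626, 0.267], [0.29, -0.623, 0.266], [0.296, -0.621, 0.265]]
248 [[0.285, -0.626, 0.263], [nan, nan, nan], [0.295, -0.621, 0.26]]
252 [[0.283, -0.625, 0.257], [0.289, -0.623, 0.257], [0.294, -0.621, 0.256]]
256 [[0.283, -0.626, 0.253], [0.288, -0.624, 0.252], [0.293, -0.621, 0.251]]
260 [[0.282, -0.626, 0.248], [0.288, -0.625, 0.248], [0.293, -0.622, 0.247]]
264 [[0.28, -0.625, 0.243], [0.286, -0.624, 0.243], [0.291, -0.62, 0.241]]
268 [[0.281, -0.627, 0.239], [0.285, -0.623, 0.237], [0.288, -0.617, 0.234]]
272 [[0.274, -0.618, 0.229], [0.278, -0.614, 0.227], [0.055, -0.236, 0.001]]
276 [[0.039, -0.252, 0.001], [0.051, -0.251, 0.001], [0.062, -0.249, 0.0]]
205 [[0.435, -0.229, 0.154], [0.441, -0.227, 0.153], [0.445, -0.22, 0.15], [0.452, -0.216, 0.149], [0.46, -0.22, 0.151], [0.466, -0.221, 0.152]]
208 [[0.435, -0.225, 0.146], [0.44, -0.226, 0.147], [0.4, 0.096, 0.012], [0.41, 0.096, 0.012], [0.46, -0.224, 0.147], [0.466, -0.222, 0.146]]
211 [[0.435, -0.226, 0.141], [0.44, -0.226, 0.141], [0.402
[... 1125 characters left out ...]
08], [0.435, -0.202, 0.08], [0.441, -0.201, 0.08], [0.426, -0.036, 0.0], [0.456, -0.197, 0.079], [0.462, -0.197, 0.079]]
238 [[0.406, -0.059, 0.003], [0.434, -0.199, 0.072], [0.441, -0.202, 0.074], [0.428, -0.05, -0.0], [0.456, -0.197, 0.072], [0.444, -0.051, 0.001]]
241 [[0.408, -0.07, 0.001], [0.415, -0.07, 0.002], [0.421, -0.068, 0.001], [0.43, -0.069, 0.002], [0.439, -0.065, -0.0], [0.445, -0.065, 0.0]]
244 [[0.41, -0.083, 0.0], [0.429, -0.166, 0.043], [0.434, -0.161, 0.04], [0.442, -0.156, 0.038], [0.451, -0.161, 0.041], [0.457, -0.162, 0.042]]
247 [[0.412, -0.098, 0.001], [0.43, -0.175, 0.04], [0.436, -0.174, 0.04], [0.445, -0.176, 0.042], [0.452, -0.172, 0.04], [0.458, -0.174, 0.041]]
```

View pics/c0.png

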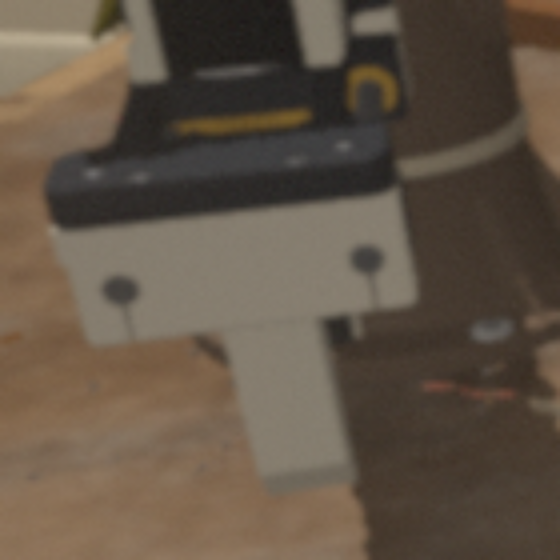

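The side camera's depth shows the fingertips about 9 mm above the reported TCP, already so at the start, where the text says 19 mm below it. So both grasps closed above the block. I'll correct for this: TCP z of about 0.012 puts the tips about 21 mm up the block.

Call:
jog_arm(plan=[[0.7,0,0,0,0],[0.7,0,0,0,0],[0.7,0,0,0,0],[0.7,0,0,0,0],[0.7,0,0,0,0],[0.7,0,0,0,0],[0.7,0,0,10,0],[0.7,0,0,16,0],[0.7,0,0,14,0],[0.7,0,0,7,0],[0.7,0,0,3,0],[0.7,0,0,0,0],[0.1,0,0,0,0],[0.1,0,0,0,0],[0.1,0,0,0,0],[0.1,0,0,0,0],[0.1,0,0,0,0]], grip_force=25)

```text
t: 16.75
tool_pos: [0.4456, -0.1891, 0.0121]
ee_rot: [[-0.148, 0.989, 0.0], [0.989, 0.148, -0.0], [-0.0, 0.0, -1.0]]
contact_force: [0.3, 0.2, 4.1]
finger_gap: 0.0361
```

Call:
jog_arm(plan=[[0.1,0,0,0,0],[0.1,0,0,-5,0],[0.1,0,0,-15,0],[0.1,0,0,-30,0],[0.1,0,0,-35,0],[0.1,0,0,-35,0],[0.1,0,0,-35,0],[0.1,0,0,-35,0],[0.1,0,0,-20,0],[0.1,0,0,0,0]])

```text
t: 18.0
tool_pos: [0.4463, -0.189, 0.2239]
ee_rot: [[-0.149, 0.989, 0.003], [0.989, 0.149, -0.001], [-0.002, 0.003, -1.0]]
contact_force: [-0.2, -0.8, -1.1]
finger_gap: 0.0357
```

Run:
```python
from h import *
go(.558,.0825,.222,-2.2)
snap('side','s6')
d=load('s6');cv2.imwrite('pics/s6b.png',cv2.resize(d['image'][100:320,180:400,::-1],None,fx=2.7,fy=2.7,interpolation=cv2.INTER_CUBIC))
P=pts(d);hsv=cv2.cvtColor(d['image'],cv2.COLOR_RGB2HSV);m=cv2.inRange(hsv,(4,190,60),(14,255,255));n,l,st,c=cv2.connectedComponentsWithStats(m)
for i in range(1,n):
    if st[i,4]>15:p=P[l==i];print(c[i].round(),st[i,4],np.nanmedian(p,0).round(3),np.nanmin(p,0).round(3),np.nanmax(p,0).round(3))
```

```text
t 18.0 tcp [ 0.4463 -0.189   0.2239] yaw 98.54 shift mm [251.9 150.8   1.8] roll 100.74081027582282 F [-0.2 -0.8 -1.1] gap 0.0357 j [ 0.77  0.26 -0.58  1.87  0.17  1.06  0.27]
[278. 162.] 197 [ 0.451 -0.227  0.235] [ 0.441 -0.232  0.22 ] [ 0.462 -0.221  0.247]
[333. 293.] 159 [ 0.556 -0.309  0.021] [ 0.541 -0.314  0.001] [ 0.568 -0.249  0.035]
```

View pics/s6b.png

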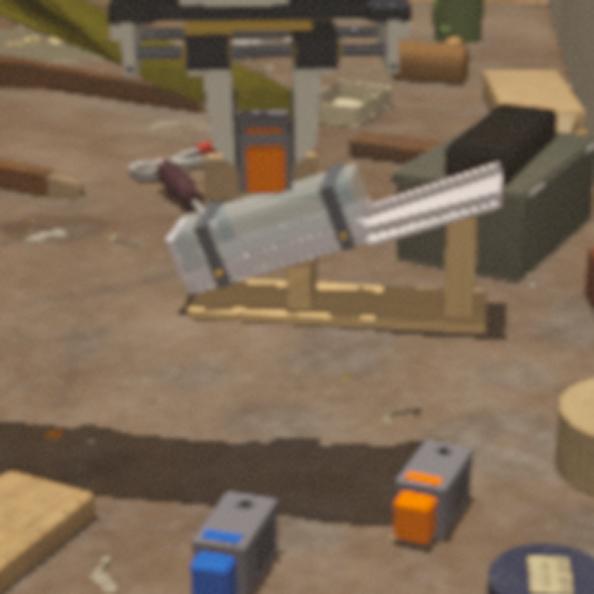

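Call:
jog_arm(plan=[[0.1,8,5,0,0],[0.1,17,10,0,0],[0.1,25,15,0,0],[0.1,32,19,0,0],[0.1,34,20,0,0],[0.1,34,21,0,0],[0.1,34,20,0,0],[0.1,30,18,0,0],[0.1,20,13,0,0],[0.1,12,7,0,0],[0.1,6,3,0,0],[0.1,0,0,0,0]])

```text
t: 19.55
tool_pos: [0.5572, 0.0825, 0.2216]
ee_rot: [[-0.149, 0.989, -0.001], [0.989, 0.149, -0.0], [-0.0, -0.001, -1.0]]
contact_force: [-0.8, 0.0, -1.1]
finger_gap: 0.0359
```

Call:
jog_arm(plan=[[0.1,0,0,0,5],[0.1,0,0,0,10],[0.1,0,0,0,10],[0.1,0,0,0,10],[0.1,0,0,0,10],[0.1,0,0,0,10],[0.1,0,0,0,10],[0.1,0,0,0,10],[0.1,0,0,0,10],[0.1,0,0,0,9],[0.1,0,0,0,5],[0.1,0,0,0,1.7],[0.1,0,0,0,0],[0.1,0,0,0,0]])

```text
t: 21.3
tool_pos: [0.5574, 0.0824, 0.2219]
ee_rot: [[0.999, -0.037, -0.0], [-0.037, -0.999, -0.0], [-0.0, 0.0, -1.0]]
contact_force: [0.2, 0.7, -0.8]
finger_gap: 0.0361
```

Run:
```python
from h import *
go(.558,.0825,.134,-2.2)
snap('side','s7');snap('wrist','w7')
d=load('s7');a=cv2.resize(d['image'][60:260,220:420,::-1],None,fx=2.4,fy=2.4,interpolation=cv2.INTER_CUBIC)
b=cv2.resize(load('w7')['image'][:,:,::-1],None,fx=.5,fy=.5);c=np.zeros((480,800,3),np.uint8);c[:,:480]=a;c[:240,480:]=b;cv2.imwrite('pics/s7b.png',c)
P=pts(d)
hsv=cv2.cvtColor(d['image'],cv2.COLOR_RGB2HSV);m=cv2.inRange(hsv,(4,190,60),(14,255,255));n,l,st,c=cv2.connectedComponentsWithStats(m)
for i in range(1,n):
    if st[i,4]>15:p=P[l==i];print(c[i].round(),st[i,4],np.nanmedian(p,0).round(3),np.nanmin(p,0).round(3),np.nanmax(p,0).round(3))
```

```text
t 21.3 tcp [0.5574 0.0824 0.2219] yaw -2.12 shift mm [ 0.6 -0.2 87.9] roll 0.08348670191341512 F [ 0.2  0.7 -0.8] gap 0.0361 j [-0.04  0.35 -0.27  1.71  0.11  1.09 -1.95]
[328. 124.] 72 [0.527 0.071 0.233] [0.52  0.067 0.219] [0.532 0.082 0.245]
[333. 294.] 146 [ 0.556 -0.309  0.02 ] [ 0.545 -0.313  0.006] [ 0.568 -0.303  0.033]
```

View pics/s7b.png

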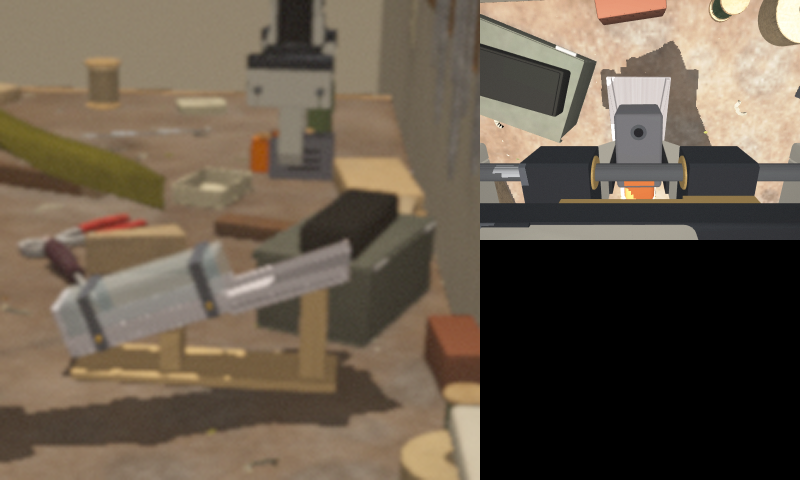

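Call:
jog_arm(plan=[[0.1,0,0,10,0],[0.1,0,0,20,0],[0.1,0,0,22,0],[0.1,0,0,18,0],[0.1,0,0,10,0],[0.1,0,0,5,0],[0.1,0,0,1,0],[0.1,0,0,0,0]])

```text
t: 22.4
tool_pos: [0.5579, 0.0828, 0.1364]
ee_rot: [[0.999, -0.038, 0.001], [-0.038, -0.999, 0.0], [0.001, -0.0, -1.0]]
contact_force: [1.2, 0.3, -0.7]
finger_gap: 0.0359
```

Call:
jog_arm(plan=[[0.1,0,0,1,0],[0.1,0,0,1,0],[0.1,0,0,0,0]])

```text
t: 22.78
tool_pos: [0.5575, 0.0827, 0.1339]
ee_rot: [[0.999, -0.038, 0.0], [-0.038, -0.999, -0.0], [0.0, 0.0, -1.0]]
contact_force: [-0.0, 1.0, -0.9]
finger_gap: 0.036
```

Call:
jog_arm(plan=[[0.1,0,0,1,0],[0.1,0,0,0.5,0],[0.1,0,0,0,0]])

```text
t: 23.15
tool_pos: [0.5575, 0.0827, 0.1324]
ee_rot: [[0.999, -0.038, -0.0], [-0.038, -0.999, -0.0], [-0.0, 0.0, -1.0]]
contact_force: [0.4, 0.1, -2.1]
finger_gap: 0.0359
```

Run:
```python
from h import *
go(.558,.0825,.132,-2.2)
d=snap('side','s8');cv2.imwrite('pics/s8b.png',cv2.resize(d['image'][100:220,260:400,::-1],None,fx=5,fy=5,interpolation=cv2.INTER_CUBIC))
```

```text
t 23.15 tcp [0.5575 0.0827 0.1324] yaw -2.16 shift mm [0.5 0.1 0.4] roll 0.035934449154552794 F [ 0.4  0.1 -2.1] gap 0.0359 j [-0.05  0.45 -0.26  1.82  0.14  0.9  -1.99]
```

View pics/s8b.png

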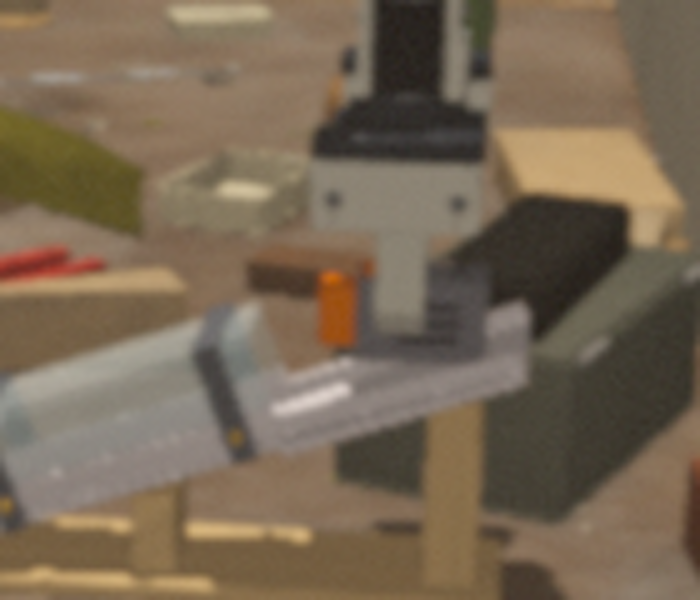

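It's level, with the tail about to touch the floor and the nose towards the mouth at (340,310). Release.

Call:
jog_arm(plan=[[0.75,0,0,0,0],[0.75,0,0,0,0],[0.75,0,0,0,0],[0.75,0,0,0,0],[0.75,0,0,0,0],[0.75,0,0,0,0]])

```text
t: 23.95
tool_pos: [0.5575, 0.0827, 0.1324]
ee_rot: [[0.999, -0.038, -0.0], [-0.038, -0.999, -0.0], [-0.0, 0.0, -1.0]]
contact_force: [-0.2, -0.5, 0.5]
finger_gap: 0.0688
```

Run:
```python
from h import *
go(.558,.0825,.222)
d=snap('side','s9');cv2.imwrite('pics/s9b.png',cv2.resize(d['image'][100:220,240:400,::-1],None,fx=5,fy=5,interpolation=cv2.INTER_CUBIC))
```

```text
t 23.95 tcp [0.5575 0.0827 0.1324] yaw -2.16 shift mm [  0.5   0.1 -89.6] roll None F [-0.2 -0.5  0.5] gap 0.0688 j [-0.05  0.45 -0.26  1.82  0.14  0.9  -1.99]
```

View pics/s9b.png

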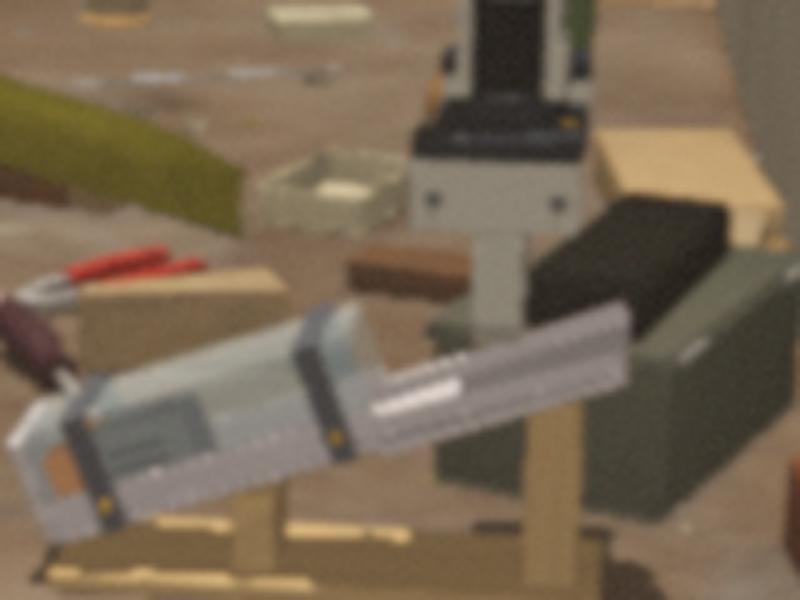

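The first block has slid fully down, orange nose at (65,470) against the stop, right way up. Now the second.

Call:
jog_arm(plan=[[0.75,0,0,-20,0],[0.75,0,0,-35,0],[0.75,0,15,-25,0],[0.75,1,30,-10,0],[0.75,1,38,0,0],[0.75,1,42,0,0],[0.75,1,44,0,0],[0.75,1,44,0,0],[0.75,1,44,0,0],[0.75,1,42,0,0],[0.75,1,30,0,0],[0.75,0,17,0,0],[0.75,0,8,0,0],[0.75,0,0,0,0]])

```text
t: 25.75
tool_pos: [0.5523, -0.2708, 0.2224]
ee_rot: [[0.999, -0.037, -0.0], [-0.037, -0.999, 0.0], [-0.0, -0.0, -1.0]]
contact_force: [-0.5, 0.4, 0.1]
finger_gap: 0.0691
```

Call:
jog_arm(plan=[[0.75,0,0,15,-5],[0.75,0,0,30,-10],[0.75,0,0,30,-10],[0.75,0,0,30,-10],[0.75,0,0,25,-10],[0.75,0,0,12,-10],[0.75,0,0,0,-10],[0.75,0,0,0,-6],[0.75,0,0,0,-3],[0.75,0,0,0,0],[0.75,0,0,0,0]])

```text
t: 27.12
tool_pos: [0.5524, -0.2706, 0.0806]
ee_rot: [[0.312, 0.95, 0.0], [0.95, -0.312, 0.0], [0.0, 0.0, -1.0]]
contact_force: [0.2, -0.6, -0.4]
finger_gap: 0.0687
```

Run:
```python
from h import *
go(.566,-.2718,.012,71.7)
d=snap('wrist','w10')
P=pts(d);h=P[...,2];v,u=np.mgrid[:480,:640]
m=((h>.035)&(h<.046)&(u>200)&(u<430)&(v>80)&(v<300))
q=P[m];print(cv2.minAreaRect(q[:,:2].astype(np.float32)*1000))
```

```text
t 27.12 tcp [ 0.5524 -0.2706  0.0806] yaw 71.82 shift mm [ 3.1 13.3 68.6] roll 0.12409554828855107 F [ 0.2 -0.6 -0.4] gap 0.0687 j [ 0.67  0.61 -0.44  1.72  0.32  0.89 -0.23]
((568.0376586914062, -264.70281982421875), (64.06195831298828, 36.07515335083008), 71.95332336425781)
```

View pics/w10.png

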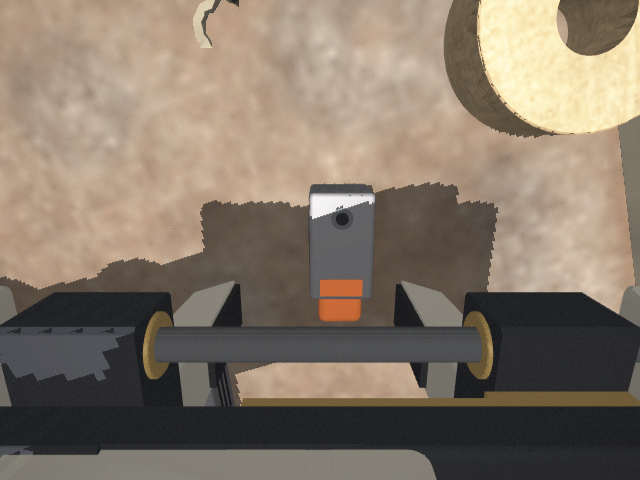

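Call:
jog_arm(plan=[[0.75,2,7,0,0],[0.75,1,6,0,0],[0.75,0,0,10,0],[0.75,0,0,20,0],[0.75,0,0,20,0],[0.75,0,0,12,0],[0.75,0,0,6.5,0],[0.75,0,0,0,0],[0.1,0,0,0,0],[0.1,0,0,0,0],[0.1,0,0,0,0],[0.1,0,0,0,0],[0.1,0,0,0,0],[0.1,0,0,0,0]])

```text
t: 28.92
tool_pos: [0.5655, -0.2727, 0.0122]
ee_rot: [[0.312, 0.95, 0.0], [0.95, -0.312, -0.0], [-0.0, 0.0, -1.0]]
contact_force: [-0.4, 0.1, 3.6]
finger_gap: 0.036
```

Call:
jog_arm(plan=[[0.1,0,0,0,0],[0.1,0,0,-5,0],[0.1,0,0,-15,0],[0.1,0,0,-30,0],[0.1,0,0,-35,0],[0.1,0,0,-35,0],[0.1,0,0,-35,0],[0.1,0,0,-35,0],[0.1,0,0,-20,0],[0.1,0,0,0,0]])

```text
t: 30.18
tool_pos: [0.5664, -0.2726, 0.2243]
ee_rot: [[0.312, 0.95, 0.004], [0.95, -0.312, -0.001], [-0.0, 0.004, -1.0]]
contact_force: [0.5, -0.1, -0.7]
finger_gap: 0.0356
```

Run:
```python
from h import *
go(.558,.0825,.222,-2.2)
```

```text
t 30.18 tcp [ 0.5664 -0.2726  0.2243] yaw 71.84 shift mm [ 334.8 -118.6    1.8] roll 74.04421394950901 F [ 0.5 -0.1 -0.7] gap 0.0356 j [ 0.69  0.49 -0.48  1.53  0.24  1.18 -0.16]
```

Call:
jog_arm(plan=[[0.1,9,-3,0,0],[0.1,20,-7,0,0],[0.1,30,-11,0,0],[0.1,37,-13,0,0],[0.1,40,-14,0,0],[0.1,40,-14,0,0],[0.1,40,-14,0,0],[0.1,40,-14,0,0],[0.1,35,-13,0,0],[0.1,25,-9,0,0],[0.1,13,-5,0,0],[0.1,6,-2,0,0],[0.1,0,0,0,0]])

```text
t: 31.8
tool_pos: [0.5566, 0.0825, 0.2217]
ee_rot: [[0.312, 0.95, -0.0], [0.95, -0.312, -0.0], [-0.0, -0.0, -1.0]]
contact_force: [0.0, -1.5, -1.0]
finger_gap: 0.0353
```

Call:
jog_arm(plan=[[0.1,0,0,0,5],[0.1,0,0,0,10],[0.1,0,0,0,10],[0.1,0,0,0,10],[0.1,0,0,0,10],[0.1,0,0,0,10],[0.1,0,0,0,10],[0.1,0,0,0,6],[0.1,0,0,0,3],[0.1,0,0,0,0],[0.1,0,0,0,0]])

```text
t: 33.17
tool_pos: [0.5569, 0.0821, 0.2219]
ee_rot: [[0.999, -0.038, -0.0], [-0.038, -0.999, -0.0], [-0.0, 0.0, -1.0]]
contact_force: [-0.5, -0.8, -0.8]
finger_gap: 0.0362
```

Run:
```python
from h import *
go(.558,.0825,.1325,-2.2)
d=snap('side','s11');cv2.imwrite('pics/s11b.png',cv2.resize(d['image'][60:260,220:420,::-1],None,fx=2.8,fy=2.8,interpolation=cv2.INTER_CUBIC))
```

```text
t 33.17 tcp [0.5569 0.0821 0.2219] yaw -2.16 shift mm [ 1.1 -0.5 89.4] roll 0.04365729646750083 F [-0.5 -0.8 -0.8] gap 0.0362 j [-0.01  0.36 -0.31  1.71  0.12  1.09 -1.97]
```

View pics/s11b.png

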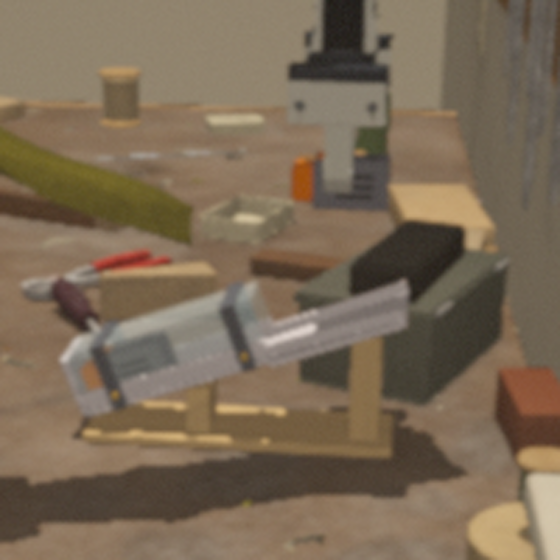

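The second block is held level with its nose (300,178) pointing downhill. I repeat the same placing.

Call:
jog_arm(plan=[[0.1,1,0,10,0],[0.1,0,0,20,0],[0.1,0,0,22,0],[0.1,0,0,18,0],[0.1,0,0,10,0],[0.1,0,0,5,0],[0.1,0,0,2,0],[0.1,0,0,1,0],[0.1,0,0,1,0],[0.1,0,0,0.5,0],[0.1,0,0,0,0],[0.1,0,0,0,0]])

```text
t: 34.72
tool_pos: [0.5578, 0.0828, 0.1325]
ee_rot: [[0.999, -0.038, 0.0], [-0.038, -0.999, 0.0], [0.0, -0.0, -1.0]]
contact_force: [0.1, 0.2, -0.3]
finger_gap: 0.0358
```

Call:
jog_arm(plan=[[0.75,0,0,0,0],[0.75,0,0,0,0],[0.75,0,0,0,0],[0.75,0,0,0,0],[0.75,0,0,0,0],[0.75,0,0,0,0],[0.75,0,0,-15,0],[0.75,0,0,-30,0],[0.75,0,0,-35,0],[0.75,0,0,-20,0],[0.75,0,0,0,0],[0.75,0,0,0,0]])

```text
t: 36.22
tool_pos: [0.5574, 0.0827, 0.2321]
ee_rot: [[0.999, -0.038, -0.001], [-0.038, -0.999, -0.0], [-0.001, 0.0, -1.0]]
contact_force: [-0.3, 0.8, 0.1]
finger_gap: 0.0689
```

Run:
```python
from h import *
go(.558,.0825,.222)
d=snap('side','s12');cv2.imwrite('pics/s12b.png',cv2.resize(d['image'][110:340,240:400,::-1],None,fx=2.6,fy=2.6,interpolation=cv2.INTER_CUBIC))
P=pts(d);hsv=cv2.cvtColor(d['image'],cv2.COLOR_RGB2HSV);m=cv2.inRange(hsv,(105,170,90),(120,255,255));print('blue',np.argwhere(m)[:,::-1].mean(0),np.nanmedian(P[m>0],0))
```

```text
t 36.23 tcp [0.5574 0.0827 0.2321] yaw -2.16 shift mm [ 0.6  0.1 10.1] roll None F [-0.3  0.8  0.1] gap 0.0689 j [-0.01  0.35 -0.31  1.69  0.12  1.12 -1.96]
blue [259.09589041 306.73972603] [ 0.43549383 -0.38375109  0.03418373]
```

View pics/s12b.png

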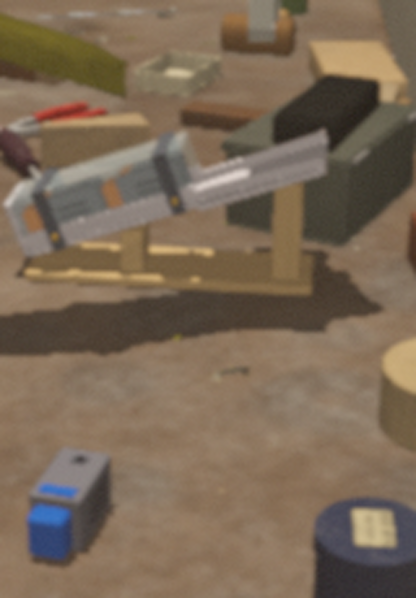

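Both blocks are in the tube one behind the other, with orange noses at (32,218) and (112,190). Blue is unmoved and the gripper is clear.

```bash
python3 -c "
from station import env
print(env.finish_job())"
```

```text
the job is handed in; nothing more can be done
None
```

Both orange-nosed blocks are loaded in the magazine tube, one behind the other, right way up with their noses downhill. I handed the job in at about 36 s, inside the 53 s limit.

- **Last checks:** the final side picture shows both blocks inside the tube. The blue nose measures within about 1–2 mm of where it was at the start. The gripper was empty and about 100 mm above its release height.
- **What went wrong first:** my first two grasp attempts closed on air above the blocks. The picture taken after each showed no block had moved.
- **A check that disagreed:** in the side camera's depth the fingertips sat about 9 mm above the reported TCP. The text says they stand 19 mm ahead of it. I gripped lower to allow for this, putting the tips about 21 mm above each block's underside, and both blocks held. That height is good to about 3 mm, so I can't be sure the grip stayed strictly within the upper 20 mm, but the fingers cleared the rails.
- **Forces:** the force readings at the ends of the moves stayed below about 5 N.

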